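Put vials, dropper bottles and balance weight back in their holders

ROBOT

A 6-joint arm with a two-finger parallel gripper is mounted at the origin on a cart in front of the work surface, level with it; the furniture and walls round the work are solid. World frame = base frame: x ahead of the robot, y to its left, z up, the work surface at z = 0. Lengths are in m, angles in rad, forces in N, time in s.
With the tool pointing down it reaches from about 0.35 to 0.975 m from the base axis. Payload 4.9 kg.
Tool frame: the origin (TCP) lies on the centre line of the jaws, within the pads' length; the fingertips stand 17 mm ahead of it and the grasp point (between the pads) lies 2 mm behind it; z points along the fingers, y is the line along which they close (so a half turn about z gives the same grasp; the last joint's range is limited). The gripper opens to 85 mm and grips with 20 to 120 N. Pads are 22 mm wide; open, the fingers measure 114 mm over their backs; the gripper's body (76 mm by 85 mm) begins 54 mm behind the grasp point. The pads swing forward as they close: fully open they stand 13 mm farther back than shut.
Start: joints at [1.17, 0.053, 1.613, -0, 1.476, -0.119], TCP at [0.174, 0.6, 0.248] pointing down, gripper open.
Joint ranges: [-3.01, 3.01], [-1.01, 2.22], [0.06, 2.58], [-1.02, 4.17], [0.09, 2.62], [-3.14, 3.14]. Speed limits (rad/s): [2.57, 2.57, 3.14, 3.14, 3.14, 3.14].

INTERFACE

Orientations are given as [roll, pitch, yaw] about the fixed x, y, z axes, in that order (R = Rz(yaw) Ry(pitch) Rx(roll)).
In Python, from workcell import * gives the robot as it stands.
- The arm moves only by the tool jog_arm, never from a script. Its argument "steps" is a list of rows, each a list of 3 entries, a list of its own where there are three numbers: the opening, from -1 (shut) to 1 (fully open), so that 0 is half open, then the shift along the tool's x, y, z in m, then the turn about the tool's z in rad. In form: [[jaw, [tx, ty, tz], spin], ...]. A call has 1 to 10 rows; each row is the pose to reach, as a shift and turn from the pose commanded when the call began, along the tool's axes at that moment; what a row does not reach only later rows make up. A row lasts 1/12 s, in which the tool goes at most 41.7 mm and 7.16 degrees, less where a joint would pass 70% of its speed; a pose out of reach is approached as far as the arm can. A call with a gripper value outside its range is refused whole. The fingers move at their own pace and stop on an object; "force" is the grip in N (left out, the last holds). Time passes only in rows, so rows that repeat a pose let the fingers close. It gives the time, the measured TCP pose, the force, the opening and the grip force at its end, in the units of the state.
- sense(): the state, without advancing time (a new reading comes with each control period).
- camera(name): name is "side" or "top" or "wrist"; returns the picture (480x640x3 uint8, red, green, blue); there is no depth.
- camera_info(name): a dict with "intrinsics" (3x3 intrinsics, pixels), "world_from_camera" (4x4, takes a point from camera to world coordinates). Camera axes: x right, y up, looking along -z (the intrinsics and any distortion apply to the point x, -y, -z); pixel columns grow to the right and rows downward; lengths in m; the calibration is good to about 2 mm. A picture is of the moment at which its call begins: read the wrist's pose just before it. camera_info takes no time and is no camera call; for the wrist camera it gives the pose at the moment of the call.
- sign_off(): hands the job in; it is judged then, once.
The state is a dict: "t": time; "joints": joint angles; "qd": joint speeds; "effort": joint torques, N m; "tcp_pos": TCP position; "ee_rot": TCP orientation; "wrist_force": force on the tool from outside, world axes, zero at the start; "moment": the same for the moment, N m; "width": finger opening in m; "finger_force": force on a finger pad.
Only numpy, scipy, OpenCV 4.12 (cv2) and the standard library are available. Lean on these libraries where they do the work, as an engineer would, in place of code of your own. Each camera call takes 0.05 s, during which the arm holds its last target. There are 200 camera calls.

TASK

Tidy up after the weighing: stand the two loose white-capped sample vials in the two free holes of the white vial rack, one dropper bottle in each bore of the pale wooden bottle block, and the brass weight in the large empty well of the dark weight board. Do not knock any of them over, and leave the vial that already stands in the rack in its hole. At the end each must stand upright on the floor of its hole, let go and still.

Things in the scene. Friction and masses are not known exactly. Their poses are not given: they have to be found in the camera images.
- vial_1: Clear glass sample vial with a snap cap, 23 mm in diameter, 46 mm tall (white cap). Its sides are straight up to 32 mm above its foot; the cap above is 20 mm wide. Its origin is the centre of its underside, z up along its axis. It starts loose on the worktop.
- vial_3: Clear glass sample vial with a snap cap, 23 mm in diameter, 50 mm tall (white cap, slightly taller than the other). Its sides are straight up to 36 mm above its foot; the cap above is 20 mm wide. Its origin is the centre of its underside, z up along its axis. It starts loose on the worktop.
- dropper_1: White plastic dropper bottle with a pointed cap, 30 mm in diameter, 75 mm tall; its sides are straight up to 41 mm above its foot, with a sloping shoulder and narrow cap above. Its origin is the centre of its underside, z up along its axis. It starts loose on the worktop.
- dropper_2: White plastic dropper bottle with a pointed cap, 32 mm in diameter, 82 mm tall; its sides are straight up to 45 mm above its foot, with a sloping shoulder and narrow cap above. Its origin is the centre of its underside, z up along its axis. It starts loose on the worktop.
- weight_1: Brass balance weight of about 100 g: a cylinder 22 mm in diameter and 16 mm tall, with a tapering knob above it to 26 mm; grip it by the straight cylinder. Its origin is the centre of its underside, z up along its axis. It starts loose on the worktop.
- vial_rack: White plastic rack, 54 mm (its x) by 150 mm (its y), 19 mm high, fixed to the worktop. Three round holes 38 mm wide in one row along its y, at y = -45, 0 and +45 mm, x = 0; a vial stands on the rack's base plate, 4 mm above the worktop, inside the hole. The hole at y = +45 mm is already taken by vial_2; those at y = -45 and 0 are free. Its origin is the centre of its underside, on the worktop; z up.
- bottle_block: Pale beech block, 70 mm (its x) by 134 mm (its y), 28 mm high, fixed to the worktop. Two round blind bores 48 mm wide and 22 mm deep, at y = -31 and +31 mm, x = 0, with their floor 6 mm above the worktop; both are empty. Its origin is the centre of its underside, on the worktop; z up.
- weight_board: Dark wooden board, 60 mm (its x) by 122 mm (its y), 12 mm high, fixed to the worktop. Its one large round well, 40 mm wide and 5 mm deep (floor 7 mm above the worktop), at y = -30 mm, x = 0, is empty; two smaller brass weights of the same set, up to 16 mm wide and 27 mm above the worktop, stand fixed in small wells at y = +22 and +46 mm. Its origin is the centre of its underside, on the worktop; z up.
- vial_2: Clear glass sample vial with a snap cap, 23 mm in diameter, 48 mm tall (black cap). Its sides are straight up to 34 mm above its foot; the cap above is 20 mm wide. Its origin is the centre of its underside, z up along its axis. It already stands in the vial rack and stays there.
Not all that is in view belongs to the job. What is shaped like the vial_3 but green or red is not meant.

How it is judged:
By the outcome, as a careful person would: the job done as asked, in the order asked, and still so for the second after the job is handed in, with the robot touching nothing.
It also fails if it takes over 125 s, if anything falls off the work surface, if the arm or the gripper's body presses on something with over 40 N, if the wrist force passes 120 N, or if a joint passes its speed limit or range.

## Working session

There is one attempt and no reset: what is moved stays moved. The work goes in short steps, Python scripts to look and compute and a tool call to move; the robot and the scene stay as the last step left them, time stands still between calls to the robot, and variables do not carry over. Pictures are saved under pics/ and viewed, at most 14 in all, crops included, and the job is handed in when it is done.

Besides the shell and the picture viewer there is one more tool, called after "Request:" in YAML: its name, and indented under it one key for each argument. jog_arm: Moves the arm, as the interface text tells. Its arguments: {"type":"object","properties":{"steps":{"type":"array","items":{"type":"array"}},"force":{"type":"number"}},"required":["steps"]}

```bash
ls; mkdir -p pics; python3 - <<'E'
from workcell import *
import cv2, numpy as np
s=sense(); print(s['t'],s['tcp_pos'],s['ee_rot'],s['width'])
for n in ['top','side','wrist']:
    im=camera(n); cv2.imwrite(f'pics/{n}0.png',im[:,:,::-1]); i=camera_info(n); print(n,i)
E
```

```text
pics
0.0 [0.1735557  0.59978673 0.24707554] [-3.13953370e+00 -2.44337961e-04  2.85977375e+00] 0.08513140418975201
top {'intrinsics': array([[446.26613972,   0.        , 320.80791965],
       [  0.        , 446.26613972, 241.87969306],
       [  0.        ,   0.        ,   1.        ]]), 'world_from_camera': array([[-0.0291111 ,  0.99315531, -0.11311533,  0.37634378],
       [-0.99952804, -0.0300333 , -0.00645682, -0.00962904],
       [-0.00980985,  0.11287398,  0.99356088,  1.19911238],
       [ 0.        ,  0.        ,  0.        ,  1.        ]])}
side {'intrinsics': array([[536.5501648 ,   0.        , 317.31858964],
       [  0.        , 536.5501648 , 238.69455136],
       [  0.        ,   0.        ,   1.        ]]), 'world_from_camera': array([[-0.97906848,  0.14171431, -0.14608888,  0.32494007],
       [-0.20344161, -0.66012315,  0.72308294,  0.8932855 ],
       [ 0.00603454,  0.73766827,  0.67513636,  0.87101911],
       [ 0.        ,  0.        ,  0.        ,  1.        ]])}
wrist {'intrinsics': array([[339.39939485,   0.        , 318.92977069],
       [  0.        , 339.39939485, 238.05987399],
       [  0.        ,   0.        ,   1.        ]]), 'world_from_camera': array([[ 0.2789796 , -0.92054553, -0.27343429,  0.10388491],
       [ 0.96029391,  0.26670454,  0.08187977,  0.62078362],
       [-0.00244789, -0.28542007,  0.95839939,  0.3726344 ],
       [ 0.        ,  0.        ,  0.        ,  1.        ]])}
```

View pics/top0.png

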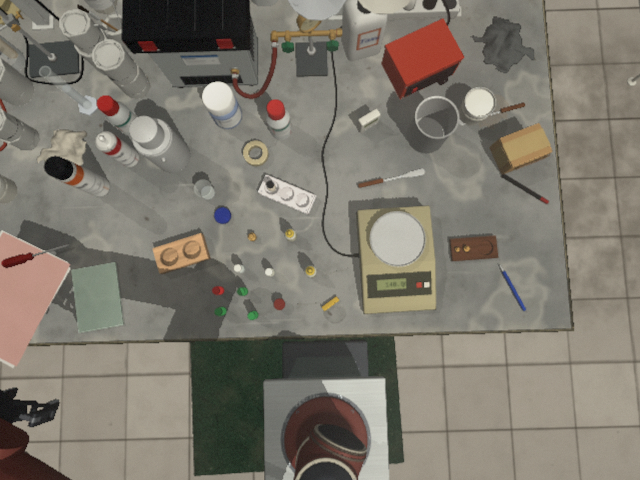

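View pics/side0.png

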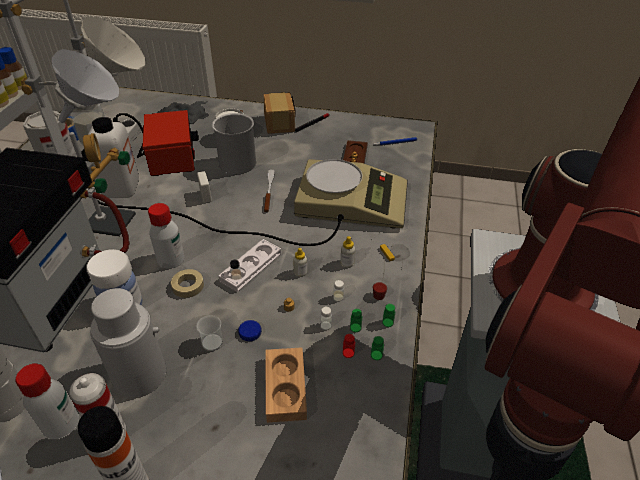

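The top view shows the rack near (287,193), the block at (180,252), the board at (473,247), the brass weight at (252,237), yellow-tipped droppers at (290,234) and (311,271), and white caps at (238,268) and (269,271). The green and red vials are decoys. Next I'll check an enlarged crop of each view.

```bash
python3 - <<'E'
import cv2, numpy as np
a=cv2.imread('pics/top0.png')[165:325,145:345]; b=cv2.imread('pics/side0.png')[225:425,215:415]
cv2.imwrite('pics/ctop.png',cv2.resize(a,None,fx=4,fy=3.75//1+.75,interpolation=cv2.INTER_CUBIC)[:600])
cv2.imwrite('pics/cside.png',cv2.resize(b,None,fx=3,fy=3,interpolation=cv2.INTER_CUBIC))
E
```

```text
(no output)
```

View pics/ctop.png

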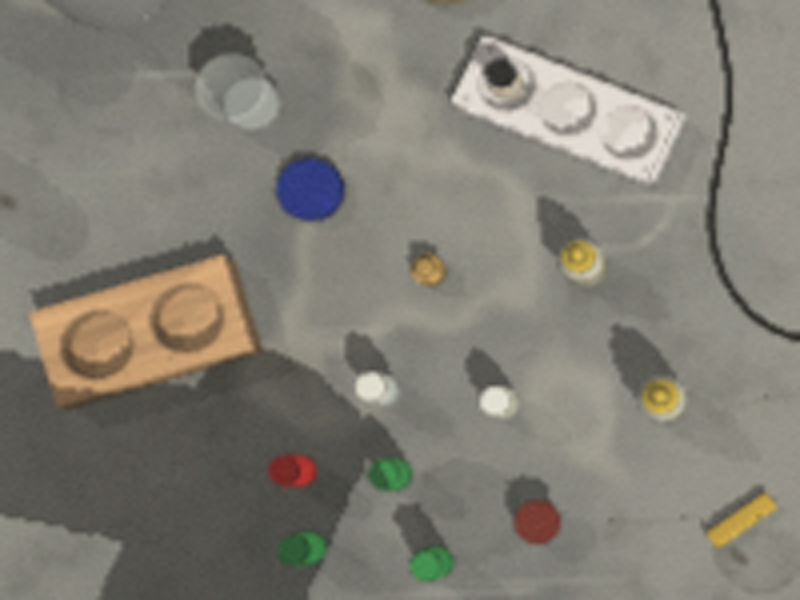

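View pics/cside.png

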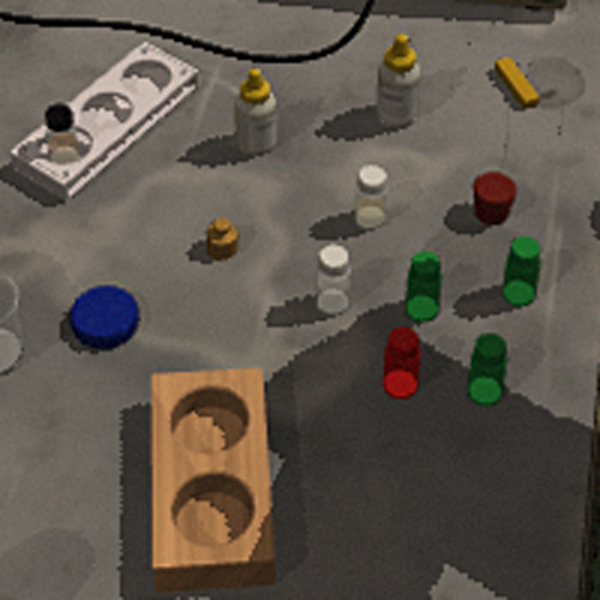

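Both crops agree. The two white-capped vials are at top (238,268) and (269,272), and in the side view one is at (326,312) and the other at (339,286). They are the only white-capped loose vials, since the other shapes are green or red. The droppers have yellow tips, and the brass weight is at top (252,236). Everything is standing. Now I'll measure positions.

```bash
cat > h.py <<'E'
import cv2, numpy as np
def ray(info,uv):
    K=info['intrinsics'];T=info['world_from_camera']
    d=np.linalg.solve(K,[uv[0],uv[1],1.]);d=T[:3,:3]@(d*[1,-1,-1])
    return T[:3,3],d
def onz(info,uv,z):
    o,d=ray(info,uv); return (o+d*(z-o[2])/d[2])[:2]
def tri(rs):
    A=0;b=0
    for o,d in rs:
        d=d/np.linalg.norm(d);P=np.eye(3)-np.outer(d,d);A=A+P;b=b+P@o
    x=np.linalg.solve(A,b); return x,[np.linalg.norm((np.eye(3)-np.outer(d,d)/(d@d))@(x-o)) for o,d in rs]
def blob(im,lo,hi,uv,r=7):   # HSV mask in window, centroid of the largest blob
    u,v=map(int,uv);x0=u-r;y0=v-r
    m=cv2.inRange(cv2.cvtColor(im[y0:v+r+1,x0:u+r+1],cv2.COLOR_BGR2HSV),lo,hi)
    n,l,s,c=cv2.connectedComponentsWithStats(m)
    k=1+np.argmax(s[1:,4]); return c[k]+[x0,y0],s[k]
E
python3 - <<'E'
from workcell import *
from h import *
I={n:camera_info(n) for n in ['top','side']}
im={n:cv2.imread(f'pics/{n}0.png') for n in I}
W=((0,0,170),(179,60,255));Y=((20,120,120),(34,255,255));B=((10,110,90),(22,255,255))
for name,c,t,s in [('vialA',W,(237.5,268),(326,311)),('vialB',W,(269,272),(339,286)),
  ('dropA',Y,(290,233),(300,254)),('dropB',Y,(310,270),(348,240)),('weight',B,(252,236),(289,304))]:
    a,sa=blob(im['top'],*c,t);b,sb=blob(im['side'],*c,s)
    x,e=tri([ray(I['top'],a),ray(I['side'],b)])
    print(name,a.round(1),sa[2:],b.round(1),sb[2:],x.round(4),np.round(e,4))
R={}
for n,g,z in [('decR1',(218.5,290),.02),('decG1',(242.5,291),.02),('decG2',(220.5,311),.02),('decG3',(253,315),.02),('redcap',(279,304),.02),('rack',(287,193),.019),('hole0',(286.5,193.5),.019),('hole-45',(302,199.5),.019),('blockL',(169,257),.028),('blockR',(192,249.5),.028),('well',(486,247),.012),('board wts',(462,248),.02)]:
    print(n,onz(I['top'],g,z).round(4))
E
```

```text
vialA [238.4 268.2] [10  9 63] [326.  309.9] [ 9  7 51] [0.4446 0.2127 0.0475] [0.0008 0.0008]
vialB [269.  271.8] [ 9  8 56] [338.8 283. ] [ 9  7 47] [0.4328 0.134  0.0455] [0.0012 0.0012]
dropA [289.4 233.1] [ 8  7 46] [301.1 253.2] [ 8 10 34] [0.5283 0.0778 0.06  ] [0.0029 0.0029]
dropB [309.8 270.6] [ 9  8 55] [350.1 244.1] [ 8  6 27] [0.4294 0.0276 0.0608] [0.0037 0.0037]
weight [251.8 236.6] [ 8  8 46] [289.4 301.8] [ 9  9 48] [0.5289 0.1818 0.017 ] [0.0018 0.0018]
decR1 [0.3913 0.271 ]
decG1 [0.3868 0.2078]
decG2 [0.3364 0.2659]
decG3 [0.3236 0.1808]
redcap [0.3501 0.1123]
rack [0.6461 0.0853]
hole0 [0.6447 0.0867]
hole-45 [0.627  0.0453]
blockL [0.4816 0.3998]
blockR [0.4997 0.339 ]
well [ 0.4845 -0.4414]
board wts [ 0.483  -0.3751]
```

Heights and spacings match the given sizes: caps at about 46 mm, yellow tips at about 60 mm, hole pitch about 45 mm and bore pitch about 63 mm. I'll move above vial A at yaw of about 40°, so the fingers clear the decoys and suit the rack.

Request:
jog_arm:
  steps:
    - [0.2,[-0.368,-0.296,0],1.1]
    - [0.2,[-0.368,-0.296,0],1.1]
    - [0.2,[-0.368,-0.296,0],1.1]
    - [0.2,[-0.368,-0.296,0],1.1]
    - [0.2,[-0.368,-0.296,0],1.1]
    - [0.2,[-0.368,-0.296,0],1.1]
    - [0.2,[-0.368,-0.296,0],1.1]
    - [0.2,[-0.368,-0.296,0],1.1]
    - [0.2,[-0.368,-0.296,0],1.1]
    - [0.2,[-0.368,-0.296,0],1.1]
  force: 30

```text
t: 0.98
tcp_pos: [0.4136, 0.2573, 0.2482]
ee_rot: [3.141, -0.0, 1.757]
wrist_force: [1.1, -0.1, -0.3]
width: 0.0512
finger_force: 0.0
```

Request:
jog_arm:
  steps:
    - [0.2,[-0.02,-0.02,0],1.06]
    - [0.2,[-0.02,-0.02,0],1.06]
    - [0.2,[-0.02,-0.02,0],1.06]
    - [0.2,[-0.02,-0.02,0],1.06]
    - [0.2,[-0.02,-0.02,0],1.06]
    - [0.2,[-0.02,-0.02,0],1.06]
    - [0.2,[-0.02,-0.02,0],1.06]
    - [0.2,[-0.02,-0.02,0],1.06]
    - [0.2,[-0.02,-0.02,0],1.06]
    - [0.2,[-0.02,-0.02,0],1.06]

```text
t: 1.82
tcp_pos: [0.3969, 0.2357, 0.248]
ee_rot: [-3.141, 0.001, 0.699]
wrist_force: [-0.4, 0.4, 0.4]
width: 0.0515
finger_force: 0.0
```

```bash
python3 - <<'E'
from workcell import *
import cv2, numpy as np, pickle
s=sense(); i=camera_info('wrist'); im=camera('wrist'); cv2.imwrite('pics/w1.png',im[:,:,::-1]); pickle.dump(i,open('w1.pkl','wb'))
print(s['t'],s['tcp_pos'],s['ee_rot'],s['joints'])
E
```

```text
1.8167 [0.39694697 0.2356964  0.24795286] [-3.14143140e+00  5.70367137e-04  6.98895282e-01] [ 3.74416538e-01 -3.55181175e-01  1.97807953e+00 -2.90387423e-05
  1.51928631e+00  1.24631913e+00]
```

View pics/w1.png

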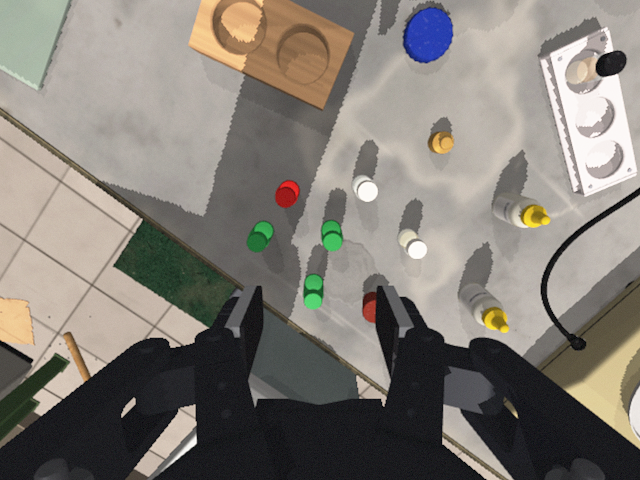

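The wrist view shows vial caps at (366,188) and (415,245), dropper tips at (537,215) and (494,320), the brass weight at (442,142), free rack holes at (594,117) and (603,160), and bores at (240,25) and (303,55). I'll refine the positions with this view.

```bash
python3 - <<'E'
from workcell import *
from h import *
import pickle
I={'top':camera_info('top'),'side':camera_info('side'),'w':pickle.load(open('w1.pkl','rb'))}
im={'top':cv2.imread('pics/top0.png'),'side':cv2.imread('pics/side0.png'),'w':cv2.imread('pics/w1.png')}
W=((0,0,170),(179,60,255));Y=((20,120,120),(34,255,255));B=((10,110,90),(22,255,255))
for name,c,t,w,s in [('vialA',W,(237.5,268),(366,188),(326,311)),('vialB',W,(269,272),(415,248),(339,286)),
  ('dropA',Y,(290,233),(537,215),(300,254)),('dropB',Y,(310,270),(496,320),(348,240)),('weight',B,(252,236),(442,142),(289,304))]:
    a,sa=blob(im['top'],*c,t);b,sb=blob(im['w'],*c,w,14);d,_=blob(im['side'],*c,s)
    x,e=tri([ray(I['top'],a),ray(I['w'],b)]); y,f=tri([ray(I['top'],a),ray(I['w'],b),ray(I['side'],d)])
    print(name,b.round(1),sb[2:],x.round(4),np.round(e,4),'3view',y.round(4),np.round(f,4))
for n,w,t,z in [('hole0',(594,117),(286.5,193.5),.019),('hole-45',(603,160),(302,199.5),.019),('blockL',(240,25),(169,257),.028),('blockR',(303,55),(192,249.5),.028)]:
    print(n,onz(I['w'],w,z).round(4),onz(I['top'],t,z).round(4))
# rims via masks
def mask_corners(im,info,lo,hi,z,uv):
    m=cv2.inRange(cv2.cvtColor(im,cv2.COLOR_BGR2HSV),lo,hi)
    cs=[c for c in cv2.findContours(m,cv2.RETR_EXTERNAL,2)[0] if cv2.contourArea(c)>150 and cv2.pointPolygonTest(cv2.convexHull(c),uv,False)>=0]
    c=max(cs,key=cv2.contourArea); r=cv2.minAreaRect(c)
    p=np.array([onz(info,q,z) for q in cv2.boxPoints(r)]); return p.mean(0).round(4),np.linalg.norm(p-np.roll(p,1,0),axis=1).round(3),r
for n,k,lo,hi,z,uv in [('rack','top',(0,0,150),(179,40,255),.019,(287,193)),('block','top',(5,60,90),(20,200,255),.028,(181,252)),('block','w',(5,60,90),(20,200,255),.028,(270,45)),('board','top',(3,90,25),(18,255,140),.012,(473,247))]:
    try: print(n,k,*mask_corners(im[k],I[k],lo,hi,z,uv))
    except Exception as e: print(n,k,e)
E
```

```text
vialA [365.9 188.5] [ 29  29 534] [0.4454 0.2151 0.0361] [0.0007 0.0007] 3view [0.4447 0.2145 0.0473] [0.0018 0.003  0.0018]
vialB [416.  248.2] [ 29  29 736] [0.4334 0.1349 0.0405] [0.0009 0.0009] 3view [0.4328 0.1349 0.0446] [0.0014 0.0018 0.0017]
dropA [535.3 216.3] [ 27  23 453] [0.5305 0.0781 0.0574] [0.0011 0.0011] 3view [0.5286 0.0781 0.0593] [0.0027 0.0011 0.0032]
dropB [496.2 320.2] [ 26  24 425] [0.4321 0.0279 0.0645] [0.0009 0.0009] 3view [0.43   0.0272 0.0617] [0.0032 0.0017 0.0044]
weight [440.8 142.1] [ 26  22 442] [0.5305 0.1831 0.0093] [0.0012 0.0012] 3view [0.5286 0.1829 0.0166] [0.0023 0.002  0.0019]
hole0 [0.6408 0.0872] [0.6447 0.0867]
hole-45 [0.6212 0.0462] [0.627  0.0453]
blockL [0.4805 0.3983] [0.4816 0.3998]
blockR [0.498  0.3399] [0.4997 0.339 ]
rack top [0.6443 0.0723] [0.113 0.183 0.113 0.181] ((291.8655090332031, 193.61672973632812), (40.9670524597168, 67.32846069335938), 85.91438293457031)
block top [0.4912 0.3688] [0.076 0.142 0.077 0.141] ((180.71282958984375, 253.09066772460938), (28.50710105895996, 54.103271484375), 72.47443389892578)
block w [0.4886 0.3699] [0.14  0.071 0.133 0.074] ((269.46441650390625, 38.2539176940918), (156.3660888671875, 86.52076721191406), 24.676862716674805)
board top [ 0.4833 -0.4087] [0.058 0.122 0.058 0.121] ((473.7176208496094, 247.8294219970703), (21.858503341674805, 45.634422302246094), 85.60128784179688)
```

Request:
jog_arm:
  steps:
    - [0.2,[0.023,0.047,0.02],0]
    - [0.2,[0.023,0.047,0.05],0]
    - [0.2,[0.023,0.047,0.09],0]
    - [0.2,[0.023,0.047,0.12],0]
    - [0.2,[0.023,0.047,0.14],0]
    - [0.2,[0.023,0.047,0.14],0]

```text
t: 2.37
tcp_pos: [0.4411, 0.2133, 0.1024]
ee_rot: [-3.137, 0.01, 0.701]
wrist_force: [-0.3, -0.4, -0.6]
width: 0.0513
finger_force: 0.0
```

```bash
python3 - <<'E'
from workcell import *
from h import *
s=sense(); i=camera_info('wrist'); im=camera('wrist')[:,:,::-1].copy(); cv2.imwrite('pics/w2.png',im)
print(s['t'],s['tcp_pos'],s['ee_rot'])
# project expected cap centre
m=cv2.inRange(cv2.cvtColor(im,cv2.COLOR_BGR2HSV),(0,0,165),(179,60,255))
n,l,st,c=cv2.connectedComponentsWithStats(m)
for k in range(1,n):
    if 300<st[k,4]<6000 and st[k,1]<340: print(c[k].round(),st[k],onz(i,c[k],.042).round(4))
E
```

```text
2.3667 [0.44111202 0.21328296 0.10244306] [-3.13727858  0.01011747  0.70105028]
[629.  91.] [ 614   27   26  150 1312] [0.613  0.1553]
[ 93. 324.] [  55  294   79   63 2245] [0.3205 0.2955]
[ 13. 332.] [   0  296   40   85 1739] [0.2828 0.3312]
[ 51. 371.] [   0  323  108  103 4468] [0.2715 0.2998]
[623. 383.] [ 603  332   37   95 2351] [0.5063 0.0082]
```

View pics/w2.png

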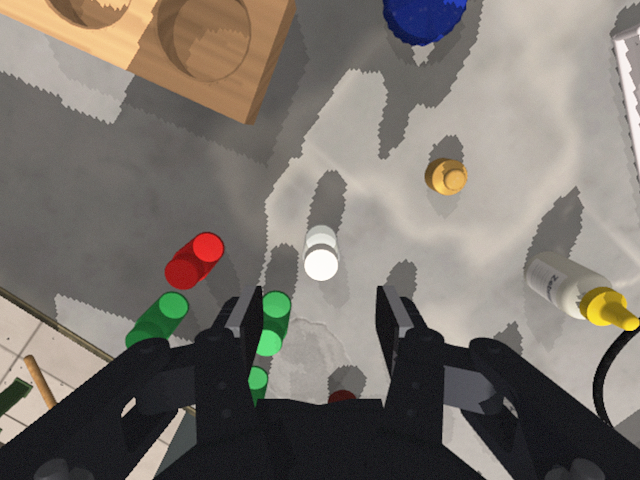

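The white cap is at (321,264), centred between the fingers, with the green decoys at (275,305) and to the left behind the left finger. I'll compute the remaining offset.

```bash
python3 - <<'E'
from workcell import *
from h import *
s=sense(); i=camera_info('wrist'); 
print(s['t'],s['tcp_pos'],s['ee_rot'], onz(i,(321,264),.048))
print('G1',onz(i,(276,304),.048),onz(i,(268,342),.048),'weight',onz(i,(454,180),.026),'bore',onz(i,(204,37),.028))
E
```

```text
2.4167 [0.44293455 0.21395182 0.10551383] [-3.13910193  0.0058112   0.70092444] [0.44527314 0.21499058]
G1 [0.40840838 0.21902549] [0.38456389 0.20669061] weight [0.53109706 0.18330298] bore [0.49754227 0.34001069]
```

Vial A is at (0.4453, 0.2150), within 1 mm of the commanded axis. I'll descend and grip.

Request:
jog_arm:
  steps:
    - [0.2,[0.001,0,0.03],0]
    - [0.2,[0.001,0,0.055],0]
    - [0.2,[0.001,0,0.073],0]
    - [0.2,[0.001,0,0.073],0]
    - [0.2,[0.001,0,0.073],0]
    - [-0.6,[0.001,0,0.073],0]
    - [-0.6,[0.001,0,0.073],0]
    - [-0.6,[0.001,0,0.073],0]
    - [-0.6,[0.001,0,0.073],0]
    - [-0.6,[0.001,0,0.073],0]

```text
t: 3.25
tcp_pos: [0.4477, 0.216, 0.0378]
ee_rot: [3.14, -0.004, 0.7]
wrist_force: [-1.4, 0.7, 7.2]
width: 0.021
finger_force: 29.7
```

Request:
jog_arm:
  steps:
    - [-0.6,[0,0,-0.02],0]
    - [-0.6,[0,0,-0.05],0]
    - [-0.6,[0,0,-0.09],0]
    - [-0.6,[0,0,-0.13],0]
    - [-0.6,[0,0,-0.13],0]
    - [-0.6,[0,0,-0.13],0]

```text
t: 3.75
tcp_pos: [0.4481, 0.216, 0.1697]
ee_rot: [3.138, -0.008, 0.7]
wrist_force: [-0.2, -0.6, 0.1]
width: 0.0211
finger_force: 29.6
```

```bash
python3 - <<'E'
from workcell import *
from h import *
import pickle
s=sense(); i=camera_info('wrist'); im=camera('wrist')[:,:,::-1].copy(); pickle.dump(i,open('w3.pkl','wb'))
print(s['t'],s['tcp_pos'],s['ee_rot'],s['width'],s['finger_force'],s['wrist_force'])
sd=camera('side')[:,:,::-1]; c=cv2.resize(sd[180:330,230:410],None,fx=3.2,fy=3.2,interpolation=cv2.INTER_CUBIC)
o=np.zeros((600,800,3),np.uint8); o[:480,:576]=c; cv2.imwrite('pics/s3.png',c); cv2.imwrite('pics/w3.png',im)
E
```

```text
3.75 [0.44805094 0.21600968 0.16965419] [ 3.13832576 -0.00762642  0.69995534] 0.02113081118417507 29.612747309048473 [-0.19311224 -0.58480978  0.11810873]
```

View pics/w3.png

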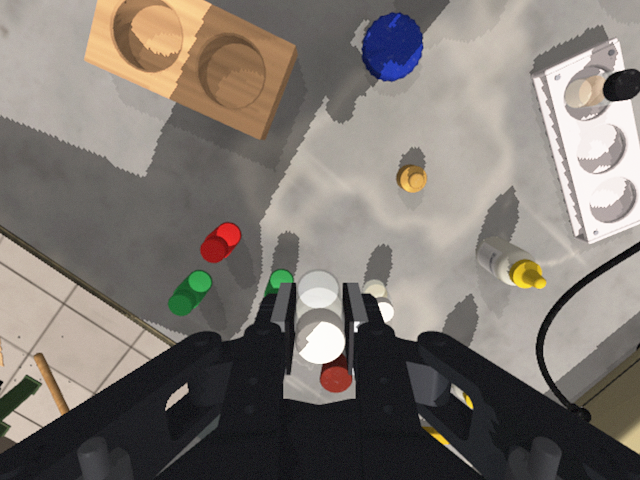

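View pics/s3.png

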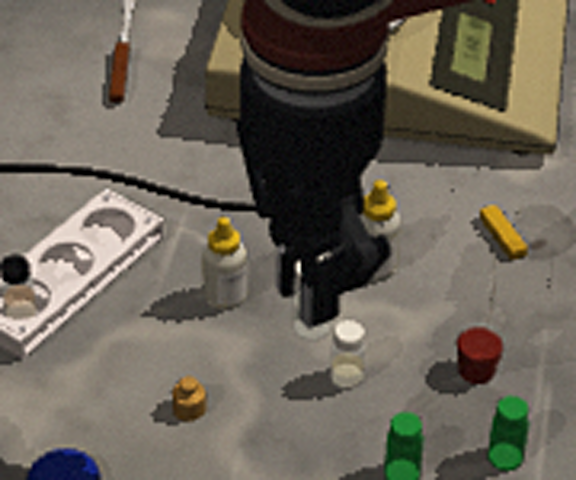

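The wrist view shows vial A held upright with its cap at (320,342) and foot at (318,290). Nothing else has been disturbed. The rack holes are at about (601,147) and (612,199). The side crop shows the foot just below the fingertips, so I'll compute the foot height and the hole positions.

```bash
python3 - <<'E'
from workcell import *
from h import *
import pickle
i=pickle.load(open('w3.pkl','rb')); s=sense(); p=np.array(s['tcp_pos']); yaw=s['ee_rot'][2]; x=np.array([np.cos(yaw),np.sin(yaw),0])
for uv in [(318,290),(320,272),(320,308),(320,342),(320,363),(270,290),(352,290)]:
    o,d=ray(i,uv); t=((p-o)@x)/(d@x); q=o+d*t; print(uv,'below tcp mm',((p-q)[2]*1000).round(1), 'lateral',((q-p)@[np.sin(yaw),-np.cos(yaw),0]*1000).round(1))
for n,uv in [('hole0',(601,147)),('hole-45',(612,199))]: print(n,onz(i,uv,.019).round(4))
im=cv2.imread('pics/w3.png'); cv2.imwrite('pics/rk.png',cv2.resize(im[30:250,520:640],None,fx=2.7,fy=2.7,interpolation=cv2.INTER_CUBIC))
E
```

```text
(318, 290) below tcp mm 30.1 lateral 0.3
(320, 272) below tcp mm 54.9 lateral 1.5
(320, 308) below tcp mm 10.7 lateral 1.2
(320, 342) below tcp mm -16.7 lateral 1.0
(320, 363) below tcp mm -29.4 lateral 0.9
(270, 290) below tcp mm 30.3 lateral -24.4
(352, 290) below tcp mm 30.0 lateral 17.8
hole0 [0.6422 0.0881]
hole-45 [0.6225 0.0472]
```

View pics/rk.png

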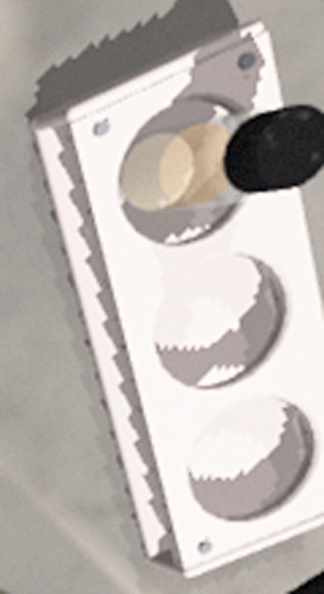

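Hole centres agree across views: hole0 is about (0.643, 0.087) and hole −45 about (0.624, 0.046). I'll carry vial A above hole0.

Request:
jog_arm:
  steps:
    - [-0.6,[0.02,0.07,0],0]
    - [-0.6,[0.04,0.13,0],0]
    - [-0.6,[0.054,0.18,0],0]
    - [-0.6,[0.063,0.213,0],0]
    - [-0.6,[0.066,0.224,0],0]
    - [-0.6,[0.066,0.224,0.03],0]
    - [-0.6,[0.066,0.224,0.055],0]
    - [-0.6,[0.066,0.224,0.075],0]
    - [-0.6,[0.066,0.224,0.075],0]
    - [-0.6,[0.066,0.224,0.075],0]

```text
t: 4.68
tcp_pos: [0.638, 0.0863, 0.0866]
ee_rot: [-3.137, 0.006, 0.7]
wrist_force: [-0.4, 0.0, 0.2]
width: 0.021
finger_force: 29.7
```

```bash
python3 - <<'E'
from workcell import *
from h import *
import pickle
s=sense(); i=camera_info('wrist'); im=camera('wrist')[:,:,::-1].copy(); pickle.dump(i,open('w4.pkl','wb'))
print(s['t'],s['tcp_pos'],s['ee_rot'],s['width'],s['wrist_force'])
cv2.imwrite('pics/w4.png',im)
E
```

```text
4.6833 [0.63804263 0.08630123 0.08657784] [-3.13714345  0.0055452   0.69970594] 0.020995248883197138 [-0.35274239  0.01199513  0.19664213]
```

View pics/w4.png

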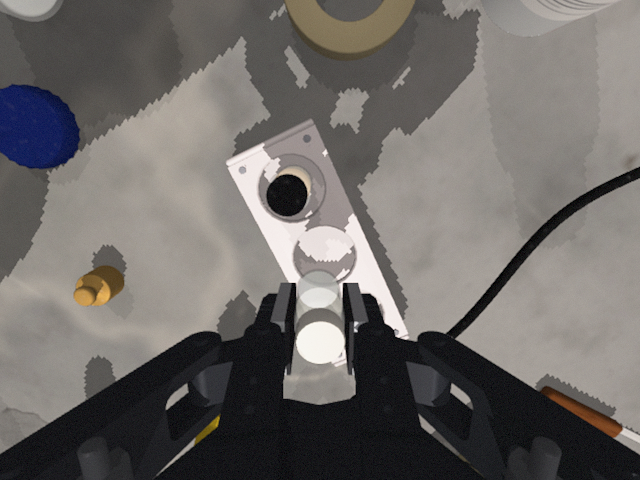

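The wrist view shows hole0's rim centred at about (325,256), the vial_2 hole at about (292,187) with vial_2 standing in it, and the held vial just in front. I'll work out the correction.

```bash
python3 - <<'E'
from workcell import *
from h import *
import pickle
i=pickle.load(open('w4.pkl','rb')); s=sense(); print(s['tcp_pos'],s['ee_rot'])
a=onz(i,(325,256),.019);b=onz(i,(292,187),.019);print(a,b,np.linalg.norm(a-b), 'h-45', a+(a-b)/np.linalg.norm(a-b)*.045)
for c in [(227,162),(314,120),(407,335)]: print(c,onz(i,c,.019))
E
```

```text
[0.63959158 0.08654866 0.08907386] [-3.13991897e+00  2.06255271e-03  6.99980618e-01]
[0.64282839 0.0864003 ] [0.66245941 0.12761053] 0.04564712482162894 h-45 [0.62347568 0.04577429]
(227, 162) [0.65004584 0.16393362]
(314, 120) [0.69807157 0.14103817]
(407, 335) [0.63559548 0.01050382]
```

Rack centre by its corners is (0.6428, 0.0872), which agrees. A 2 mm correction is needed, then I'll lower.

Request:
jog_arm:
  steps:
    - [-0.6,[0.002,0.001,0.0],0]
    - [-0.6,[0.002,0.001,0.02],0]
    - [-0.6,[0.002,0.001,0.035],0]
    - [-0.6,[0.002,0.001,0.043],0]
    - [-0.6,[0.002,0.001,0.045],0]
    - [-0.6,[0.002,0.001,0.046],0]
    - [-0.6,[0.002,0.001,0.047],0]
    - [-0.6,[0.002,0.001,0.047],0]

```text
t: 5.4
tcp_pos: [0.6432, 0.087, 0.044]
ee_rot: [3.141, -0.001, 0.7]
wrist_force: [-0.6, 0.4, -0.9]
width: 0.0211
finger_force: 29.7
```

Request:
jog_arm:
  steps:
    - [-0.6,[0,0,0.001],0]
    - [-0.6,[0,0,0.002],0]
    - [-0.6,[0,0,0.003],0]
    - [-0.6,[0,0,0.003],0]
    - [-0.6,[0,0,0.003],0]

```text
t: 5.82
tcp_pos: [0.6435, 0.0871, 0.0419]
ee_rot: [3.141, -0.001, 0.7]
wrist_force: [-2.5, -0.5, 5.1]
width: 0.021
finger_force: 30.2
```

Contact at about 5 N and TCP 41.9 mm, so the foot is on the base plate. Releasing and rising.

Request:
jog_arm:
  steps:
    - [-0.3,[0,0,0],0]
    - [-0.2,[0,0,0],0]
    - [0.1,[0,0,0],0]
    - [0.1,[0,0,0],0]
    - [0.1,[0,0,-0.02],0]
    - [0.1,[0,0,-0.05],0]
    - [0.1,[0,0,-0.09],0]
    - [0.1,[0,0,-0.12],0]
    - [0.1,[0,0,-0.12],0]

```text
t: 6.57
tcp_pos: [0.6472, 0.0871, 0.1694]
ee_rot: [3.133, -0.011, 0.7]
wrist_force: [0.6, 0.7, 1.2]
width: 0.0469
finger_force: 0.0
```

```bash
python3 - <<'E'
from workcell import *
from h import *
import pickle
s=sense(); i=camera_info('wrist'); im=camera('wrist')[:,:,::-1].copy(); pickle.dump(i,open('w5.pkl','wb'))
print(s['t'],s['tcp_pos'],s['ee_rot'],s['width'],s['wrist_force'])
cv2.imwrite('pics/w5.png',im)
m=cv2.inRange(cv2.cvtColor(im,cv2.COLOR_BGR2HSV),(0,0,0),(179,255,255))
E
```

```text
6.5667 [0.6471826  0.08713414 0.16941553] [ 3.13274629 -0.01096022  0.69994723] 0.04691504680055058 [0.63874538 0.7309367  1.18008459]
```

View pics/w5.png

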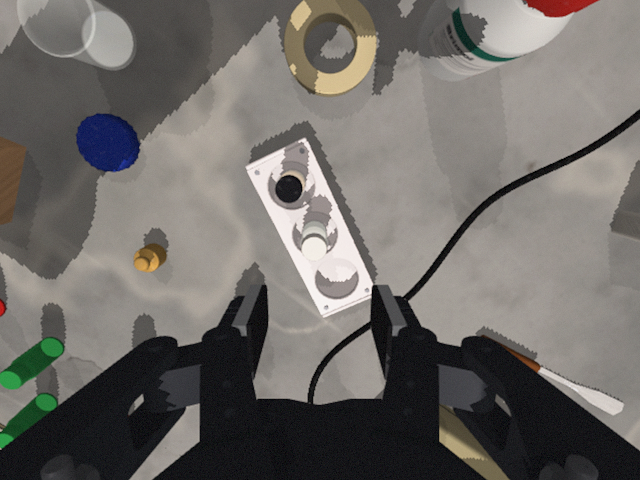

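Vial A stands upright in the middle hole, with its cap at (314,246). vial_2 is untouched, cap at (289,188), and the last free hole is at (337,280). Next is vial B.

Request:
jog_arm:
  steps:
    - [0.2,[-0.03,-0.04,0],0]
    - [0.2,[-0.06,-0.08,0],0]
    - [0.2,[-0.09,-0.12,0],0]
    - [0.2,[-0.12,-0.16,0],0]
    - [0.2,[-0.13,-0.172,0.01],0]
    - [0.2,[-0.13,-0.172,0.03],0]
    - [0.2,[-0.13,-0.172,0.05],0]
    - [0.2,[-0.13,-0.172,0.05],0]
    - [0.2,[-0.13,-0.172,0.05],0]
    - [0.2,[-0.13,-0.172,0.05],0]

```text
t: 7.45
tcp_pos: [0.433, 0.1348, 0.1106]
ee_rot: [-3.142, 0.0, 0.7]
wrist_force: [-0.7, 0.3, 0.0]
width: 0.0512
finger_force: 0.0
```

```bash
cat > look.py <<'E'
from workcell import *
from h import *
import sys
def look(name,lo,hi,z,x0=255,x1=380,y0=150,y1=340,mn=200):
    s=sense(); i=camera_info('wrist'); im=camera('wrist')[:,:,::-1].copy(); cv2.imwrite('pics/'+name+'.png',im)
    print(round(s['t'],2),s['tcp_pos'].round(4),s['ee_rot'].round(4),round(s['width'],4))
    m=cv2.inRange(cv2.cvtColor(im[y0:y1,x0:x1],cv2.COLOR_BGR2HSV),lo,hi)
    n,l,st,c=cv2.connectedComponentsWithStats(m)
    for k in range(1,n):
        if st[k,4]>mn: print((c[k]+[x0,y0]).round(),st[k,2:],onz(i,c[k]+[x0,y0],z).round(4))
    return s,i,im
E
python3 - <<'E'
from look import *
look('w6',(0,0,200),(179,50,255),.046)
E
```

```text
7.45 [0.433  0.1348 0.1106] [-3.1416  0.      0.6996] 0.0512
[319. 240.] [ 28  16 294] [0.4442 0.1449]
[318. 264.] [ 32  30 744] [0.4327 0.1355]
```

Request:
jog_arm:
  steps:
    - [0.2,[0,0,0.03],0]
    - [0.2,[0,0,0.055],0]
    - [0.2,[0,0,0.075],0]
    - [0.2,[0,0,0.075],0]
    - [-0.6,[0,0,0.075],0]
    - [-0.6,[0,0,0.075],0]
    - [-0.6,[0,0,0.075],0]
    - [-0.6,[0,0,0.075],0]
    - [-0.6,[0,0,0.075],0]
    - [-0.6,[0,0,0.075],0]

```text
t: 8.33
tcp_pos: [0.4345, 0.1351, 0.0375]
ee_rot: [3.139, -0.004, 0.7]
wrist_force: [0.2, -1.1, 6.1]
width: 0.0214
finger_force: 31.0
```

Request:
jog_arm:
  steps:
    - [-0.6,[0,0,-0.02],0]
    - [-0.6,[0,0,-0.05],0]
    - [-0.6,[0,0,-0.09],0]
    - [-0.6,[0,0,-0.12],0]
    - [-0.6,[0,0,-0.12],0]
    - [-0.6,[0,0,-0.12],0]

```text
t: 8.83
tcp_pos: [0.434, 0.1351, 0.1581]
ee_rot: [3.139, -0.005, 0.7]
wrist_force: [0.1, 0.2, -0.1]
width: 0.0207
finger_force: 30.4
```

Request:
jog_arm:
  steps:
    - [-0.6,[0.018,0.036,0],0]
    - [-0.6,[0.034,0.072,0],0]
    - [-0.6,[0.05,0.108,0],0]
    - [-0.6,[0.067,0.144,0],0]
    - [-0.6,[0.081,0.174,0],0]
    - [-0.6,[0.088,0.19,0],0]
    - [-0.6,[0.088,0.191,0.03],0]
    - [-0.6,[0.088,0.191,0.065],0]
    - [-0.6,[0.088,0.191,0.08],0]
    - [-0.6,[0.088,0.191,0.08],0]

```text
t: 9.67
tcp_pos: [0.6173, 0.0454, 0.0671]
ee_rot: [-3.132, 0.01, 0.699]
wrist_force: [-0.6, 0.2, -0.2]
width: 0.021
finger_force: 30.4
```

Request:
jog_arm:
  steps:
    - [-0.6,[0,0,0],0]
    - [-0.6,[0,0,0.012],0]
    - [-0.6,[0,0,0.024],0]
    - [-0.6,[0,0,0.031],0]
    - [-0.6,[0,0,0.033],0]
    - [-0.6,[0,0,0.034],0]
    - [-0.6,[0,0,0.035],0]
    - [-0.6,[0,0,0.035],0]
    - [-0.6,[0,0,0.035],0]

```text
t: 10.42
tcp_pos: [0.623, 0.0456, 0.0416]
ee_rot: [-3.142, -0.0, 0.7]
wrist_force: [-3.7, 0.3, 5.6]
width: 0.0207
finger_force: 31.0
```

Seated: TCP z is 4 mm above its grasp height, with 5.6 N of contact. I'll release, rise, and go over dropper A with a turn to yaw of about 1.86.

Request:
jog_arm:
  steps:
    - [-0.3,[0,0,0],0]
    - [-0.2,[0,0,0],0]
    - [0.1,[0,0,0],0]
    - [0.1,[0,0,0],0]
    - [0.1,[0,0,-0.02],0]
    - [0.1,[0,0,-0.05],0]
    - [0.1,[0,0,-0.09],0]
    - [0.1,[0,0,-0.12],0]
    - [0.1,[0,0,-0.12],0]

```text
t: 11.17
tcp_pos: [0.6274, 0.0452, 0.1693]
ee_rot: [3.132, -0.01, 0.7]
wrist_force: [1.1, -0.1, 1.1]
width: 0.0468
finger_force: 0.0
```

Request:
jog_arm:
  steps:
    - [0.6,[-0.05,-0.085,0],-1.16]
    - [0.6,[-0.05,-0.085,0],-1.16]
    - [0.6,[-0.05,-0.085,0],-1.16]
    - [0.6,[-0.05,-0.085,0],-1.16]
    - [0.6,[-0.05,-0.085,0],-1.16]
    - [0.6,[-0.05,-0.085,0],-1.16]
    - [0.6,[-0.05,-0.085,0],-1.16]
    - [0.6,[-0.05,-0.085,0],-1.16]
    - [0.6,[-0.05,-0.085,0],-1.16]
    - [0.6,[-0.05,-0.085,0],-1.16]

```text
t: 12.0
tcp_pos: [0.5298, 0.0782, 0.16]
ee_rot: [-3.142, 0.0, 1.865]
wrist_force: [0.1, 0.3, 0.1]
width: 0.0683
finger_force: 0.0
```

```bash
python3 - <<'E'
from look import *
look('w7',(20,120,120),(34,255,255),.062,y1=400)
E
```

```text
12.0 [0.5298 0.0782 0.16  ] [-3.1416  0.      1.8645] 0.0683
[318. 244.] [ 30  29 621] [0.5285 0.08  ]
```

View pics/w7.png

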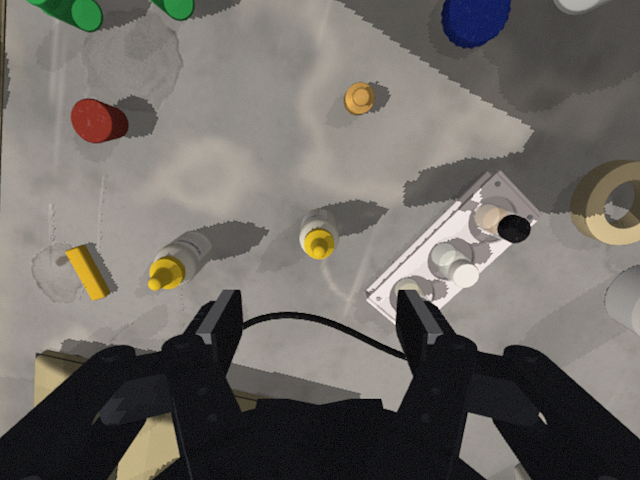

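The wrist view shows vial A at (463,273) and vial_2 at (514,228) both standing. Dropper A's tip is at (318,244), centred between the open fingers. Dropper B is at (168,272) and the brass weight at (359,97). I'll descend on dropper A.

Request:
jog_arm:
  steps:
    - [0.6,[0,0,0.03],0]
    - [0.6,[0,0,0.06],0]
    - [0.6,[0,0,0.09],0]
    - [0.6,[0,0,0.11],0]
    - [0.6,[0,0,0.117],0]
    - [0.6,[0,0,0.117],0]
    - [0.0,[0,0,0.117],0]
    - [-0.4,[0,0,0.117],0]
    - [-0.4,[0,0,0.117],0]
    - [-0.4,[0,0,0.117],0]

```text
t: 12.88
tcp_pos: [0.5313, 0.0782, 0.0454]
ee_rot: [3.138, 0.001, 1.86]
wrist_force: [-0.7, 0.2, 3.9]
width: 0.0284
finger_force: 29.2
```

Request:
jog_arm:
  steps:
    - [-0.4,[0,0,0],0]
    - [-0.4,[0,0,0],0]
    - [-0.4,[0,0,0],0]
    - [-0.4,[0,0,0],0]

```text
t: 13.22
tcp_pos: [0.5313, 0.0782, 0.0454]
ee_rot: [3.138, 0.001, 1.86]
wrist_force: [-0.9, -0.2, 5.7]
width: 0.0284
finger_force: 29.4
```

Dropper A is gripped at 28.4 mm width, which is the 30 mm bottle given the roughly 2 mm bias seen on the vials. I'll lift and carry it to the far bore at (0.481, 0.399).

Request:
jog_arm:
  steps:
    - [-0.4,[0,0,-0.02],0]
    - [-0.4,[0,0,-0.05],0]
    - [-0.4,[0,0,-0.09],0]
    - [-0.4,[0,0,-0.12],0]
    - [-0.4,[0,0,-0.13],0]
    - [-0.4,[0,0,-0.13],0]
    - [-0.4,[0.02,0.003,-0.13],0]
    - [-0.4,[0.05,0.007,-0.13],0]

```text
t: 13.88
tcp_pos: [0.5216, 0.127, 0.1713]
ee_rot: [-3.139, 0.0, 1.856]
wrist_force: [0.3, 0.9, 0.1]
width: 0.0283
finger_force: 29.8
```

Request:
jog_arm:
  steps:
    - [-0.4,[0.04,0.006,0],0]
    - [-0.4,[0.08,0.012,0],0]
    - [-0.4,[0.12,0.018,0],0]
    - [-0.4,[0.16,0.024,0],0]
    - [-0.4,[0.2,0.03,0],0]
    - [-0.4,[0.235,0.034,0],0]
    - [-0.4,[0.258,0.037,0],0]
    - [-0.4,[0.27,0.039,0],0]
    - [-0.4,[0.271,0.039,0],0]
    - [-0.4,[0.271,0.039,0],0]

```text
t: 14.72
tcp_pos: [0.4818, 0.3983, 0.1714]
ee_rot: [-3.139, 0.002, 1.86]
wrist_force: [-0.5, -0.3, -0.6]
width: 0.0283
finger_force: 29.8
```

```bash
python3 - <<'E'
from look import *
s,i,im=look('w8',(20,120,120),(34,255,255),.17,y1=440)
# brown block mask: corners/centre on its top plane
m=cv2.inRange(cv2.cvtColor(im,cv2.COLOR_BGR2HSV),(5,60,60),(19,220,255))
for c in cv2.findContours(m,cv2.RETR_EXTERNAL,2)[0]:
    if cv2.contourArea(c)>3000:
        r=cv2.minAreaRect(c);p=np.array([onz(i,q,.028) for q in cv2.boxPoints(r)]);print(r,p.round(4).tolist(),p.mean(0).round(4))
E
```

```text
14.72 [0.4818 0.3983 0.1714] [-3.1388e+00  1.5000e-03  1.8605e+00] 0.0283
[322. 333.] [  56   68 2367] [0.4852 0.3921]
((317.910400390625, 234.5852508544922), (88.42237091064453, 113.18962097167969), 1.4320961236953735) [[0.4582, 0.3344], [0.4363, 0.4293], [0.5033, 0.4474], [0.5322, 0.3544]] [0.4825 0.3914]
```

View pics/w8.png

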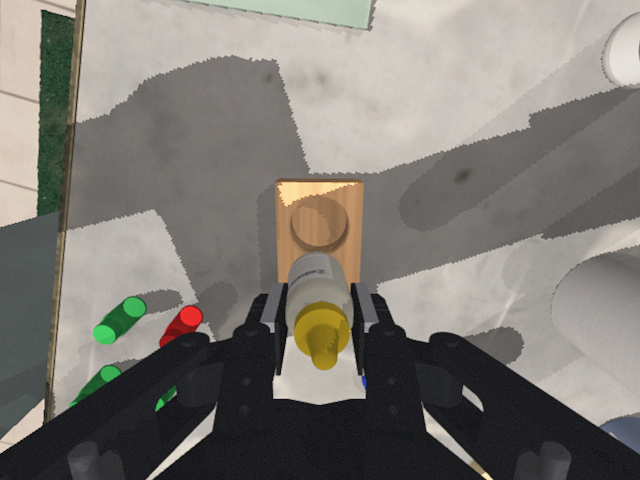

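The wrist view shows the held dropper and the far bore's rim centred at about (320,222), with the block's far edge at row ~183, columns 277–363.

```bash
python3 - <<'E'
from workcell import *
from h import *
i=camera_info('wrist');s=sense();print(s['tcp_pos'],onz(i,(320,222),.028),onz(i,(277,183),.028),onz(i,(363,183),.028), onz(i,(320,183),.028))
im=cv2.imread('pics/w8.png');g=cv2.cvtColor(im,cv2.COLOR_BGR2HSV)
for r in (205,222,240): print(r,g[r,285:356:3,2].tolist())
print(g[190:256:3,320,2].tolist())
E
```

```text
[0.48225746 0.39770334 0.1719016 ] [0.48098894 0.40379724] [0.43942141 0.42454071] [0.50450902 0.44380997] [0.47197543 0.43417837]
205 [244, 165, 174, 179, 163, 157, 152, 157, 152, 156, 155, 148, 149, 150, 145, 147, 139, 144, 153, 176, 182, 193, 192, 189]
222 [176, 171, 109, 164, 158, 178, 173, 179, 175, 174, 179, 168, 164, 166, 154, 140, 139, 138, 152, 154, 146, 146, 191, 186]
240 [173, 177, 168, 134, 126, 121, 173, 183, 173, 172, 182, 166, 163, 161, 148, 139, 154, 122, 97, 101, 138, 192, 188, 180]
[249, 251, 154, 148, 146, 146, 149, 147, 153, 165, 168, 165, 165, 164, 167, 164, 166, 165, 166, 103, 112, 125]
```

Bore by rim is (0.481, 0.4035) and by block edge (0.482, 0.3995), so a shift of about 4 mm along tool x, then lower.

Request:
jog_arm:
  steps:
    - [-0.4,[0.004,0,0.02],0]
    - [-0.4,[0.004,0,0.05],0]
    - [-0.4,[0.004,0,0.08],0]
    - [-0.4,[0.004,0,0.1],0]
    - [-0.4,[0.004,0,0.112],0]
    - [-0.4,[0.004,0,0.118],0]
    - [-0.4,[0.004,0,0.121],0]
    - [-0.4,[0.004,0,0.123],0]
    - [-0.4,[0.004,0,0.124],0]
    - [-0.4,[0.004,0,0.124],0]

```text
t: 15.6
tcp_pos: [0.4825, 0.4034, 0.0516]
ee_rot: [3.139, -0.0, 1.86]
wrist_force: [-1.2, -0.7, 1.8]
width: 0.0284
finger_force: 30.0
```

Seated. I'll release, rise and go to dropper B.

Request:
jog_arm:
  steps:
    - [-0.15,[0,0,0],0]
    - [0.0,[0,0,0],0]
    - [0.3,[0,0,0],0]
    - [0.3,[0,0,0],0]
    - [0.3,[0,0,-0.02],0]
    - [0.3,[0,0,-0.05],0]
    - [0.3,[0,0,-0.09],0]
    - [0.3,[0,0,-0.12],0]
    - [0.3,[0,0,-0.12],0]
    - [0.3,[0,0,-0.12],0]

```text
t: 16.43
tcp_pos: [0.4828, 0.4039, 0.1728]
ee_rot: [3.136, -0.002, 1.86]
wrist_force: [-0.4, -0.0, -1.0]
width: 0.0556
finger_force: 0.0
```

Request:
jog_arm:
  steps:
    - [0.6,[-0.037,-0.017,0],0]
    - [0.6,[-0.074,-0.034,0],0]
    - [0.6,[-0.111,-0.051,0],0]
    - [0.6,[-0.148,-0.068,0],0]
    - [0.6,[-0.185,-0.085,0],0]
    - [0.6,[-0.222,-0.102,0],0]
    - [0.6,[-0.26,-0.119,0],0]
    - [0.6,[-0.297,-0.136,0],0]
    - [0.6,[-0.33,-0.15,0],0]
    - [0.6,[-0.344,-0.157,0],0]

```text
t: 17.27
tcp_pos: [0.4272, 0.0253, 0.1673]
ee_rot: [-3.139, 0.0, 1.857]
wrist_force: [0.6, 0.4, 0.6]
width: 0.068
finger_force: 0.0
```

Request:
jog_arm:
  steps:
    - [0.6,[0,0,0],0]
    - [0.6,[0,0,0],0]
    - [0.6,[0,0,0],0]
    - [0.6,[0,0,0],0]

```text
t: 17.6
tcp_pos: [0.4286, 0.0294, 0.1686]
ee_rot: [-3.141, -0.001, 1.861]
wrist_force: [0.7, -0.6, 0.1]
width: 0.0684
finger_force: 0.0
```

```bash
python3 - <<'E'
from look import *
look('w9',(20,120,120),(34,255,255),.065,x0=200,x1=440,y0=100,y1=400)
E
```

```text
17.6 [0.4286 0.0294 0.1686] [-3.1405e+00 -8.0000e-04  1.8614e+00] 0.0684
[213. 252.] [ 31  54 773] [0.3579 0.0022]
[321. 246.] [ 31  31 700] [0.4306 0.0287]
```

Dropper B is at (0.4306, 0.0287), 2 mm off. Descend and grip.

Request:
jog_arm:
  steps:
    - [0.6,[-0.001,0.002,0.03],0]
    - [0.6,[-0.001,0.002,0.06],0]
    - [0.6,[-0.001,0.002,0.09],0]
    - [0.6,[-0.001,0.002,0.115],0]
    - [0.6,[-0.001,0.002,0.125],0]
    - [0.6,[-0.001,0.002,0.125],0]
    - [0.0,[-0.001,0.002,0.125],0]
    - [-0.4,[-0.001,0.002,0.125],0]
    - [-0.4,[-0.001,0.002,0.125],0]
    - [-0.4,[-0.001,0.002,0.125],0]

```text
t: 18.48
tcp_pos: [0.4327, 0.0279, 0.0465]
ee_rot: [3.138, 0.001, 1.86]
wrist_force: [-0.5, -0.1, 4.4]
width: 0.0304
finger_force: 29.6
```

Request:
jog_arm:
  steps:
    - [-0.4,[0,0,0],0]
    - [-0.4,[0,0,0],0]
    - [-0.4,[0,0,0],0]

```text
t: 18.73
tcp_pos: [0.4327, 0.0278, 0.0465]
ee_rot: [3.138, 0.001, 1.86]
wrist_force: [-1.3, 0.1, 7.4]
width: 0.0306
finger_force: 29.8
```

Request:
jog_arm:
  steps:
    - [-0.4,[0,0,-0.02],0]
    - [-0.4,[0,0,-0.05],0]
    - [-0.4,[0,0,-0.09],0]
    - [-0.4,[0,0,-0.12],0]
    - [-0.4,[0,0,-0.13],0]
    - [-0.4,[0,0,-0.13],0]
    - [-0.4,[0.018,0.01,-0.13],0]
    - [-0.4,[0.05,0.028,-0.13],0]

```text
t: 19.4
tcp_pos: [0.4428, 0.0826, 0.1727]
ee_rot: [-3.14, 0.001, 1.855]
wrist_force: [-0.3, -0.0, -0.1]
width: 0.0301
finger_force: 30.1
```

Request:
jog_arm:
  steps:
    - [-0.4,[0.034,0.019,0],0]
    - [-0.4,[0.068,0.037,0],0]
    - [-0.4,[0.102,0.056,0],0]
    - [-0.4,[0.136,0.075,0],0]
    - [-0.4,[0.17,0.094,0],0]
    - [-0.4,[0.2,0.11,0],0]
    - [-0.4,[0.222,0.122,0],0]
    - [-0.4,[0.23,0.126,0],0]
    - [-0.4,[0.23,0.126,0.03],0]
    - [-0.4,[0.23,0.126,0.03],0]

```text
t: 20.23
tcp_pos: [0.4953, 0.3386, 0.1373]
ee_rot: [-3.13, 0.003, 1.861]
wrist_force: [-1.9, -1.6, -2.4]
width: 0.0301
finger_force: 30.1
```

```bash
python3 - <<'E'
from look import *
s,i,im=look('w10',(20,120,120),(34,255,255),.088,x0=240,x1=400,y0=60,y1=440)
# block far edge and sides, along row/col profiles
h=cv2.cvtColor(im,cv2.COLOR_BGR2HSV)
m=cv2.inRange(h,(5,60,60),(19,220,255))
c=max(cv2.findContours(m,cv2.RETR_EXTERNAL,2)[0],key=cv2.contourArea);x,y,w,hh=cv2.boundingRect(c);print('block box',x,y,w,hh)
print([onz(i,q,.028).round(4) for q in [(x,y),(x+w,y),(x+w/2,y)]])
E
```

```text
20.23 [0.4953 0.3386 0.1373] [-3.1304e+00  2.5000e-03  1.8606e+00] 0.0301
[329. 148.] [  38   39 1134] [0.4801 0.4044]
[321. 333.] [  61   60 2195] [0.5064 0.3029]
[321. 373.] [ 29  24 497] [0.5146 0.2762]
block box 272 92 111 194
[array([0.4368, 0.4257]), array([0.5047, 0.4458]), array([0.4708, 0.4358])]
```

Far-bore dropper stands at about (0.48, 0.40). By the block edge the near bore is (0.4986, 0.3418), which matches the target. Lowering.

Request:
jog_arm:
  steps:
    - [-0.4,[0.001,0,0],0]
    - [-0.4,[0.001,0,0.02],0]
    - [-0.4,[0.001,0,0.05],0]
    - [-0.4,[0.001,0,0.07],0]
    - [-0.4,[0.001,0,0.082],0]
    - [-0.4,[0.001,0,0.088],0]
    - [-0.4,[0.001,0,0.091],0]
    - [-0.4,[0.001,0,0.093],0]
    - [-0.4,[0.001,0,0.094],0]
    - [-0.4,[0.001,0,0.094],0]

```text
t: 21.12
tcp_pos: [0.4998, 0.3417, 0.0526]
ee_rot: [3.139, -0.0, 1.86]
wrist_force: [-0.0, 0.8, 2.0]
width: 0.0303
finger_force: 30.2
```

Request:
jog_arm:
  steps:
    - [-0.15,[0,0,0],0]
    - [0.0,[0,0,0],0]
    - [0.3,[0,0,0],0]
    - [0.3,[0,0,0],0]
    - [0.3,[0,0,-0.02],0]
    - [0.3,[0,0,-0.05],0]
    - [0.3,[0,0,-0.09],0]
    - [0.3,[0,0,-0.11],0]
    - [0.3,[0,0,-0.11],0]
    - [0.3,[0,0,-0.11],0]

```text
t: 21.95
tcp_pos: [0.4996, 0.3418, 0.1624]
ee_rot: [3.138, -0.001, 1.86]
wrist_force: [0.5, 0.4, -0.1]
width: 0.0553
finger_force: 0.0
```

Request:
jog_arm:
  steps:
    - [0.2,[-0.03,-0.003,0],0]
    - [0.2,[-0.07,-0.007,0],0]
    - [0.2,[-0.11,-0.01,0],0]
    - [0.2,[-0.14,-0.014,0],0]
    - [0.2,[-0.161,-0.015,0],0]
    - [0.2,[-0.161,-0.015,0.03],0]
    - [0.2,[-0.161,-0.015,0.05],0]
    - [0.2,[-0.161,-0.015,0.06],0]
    - [0.2,[-0.161,-0.015,0.06],0]
    - [0.2,[-0.161,-0.015,0.06],0]

```text
t: 22.78
tcp_pos: [0.5291, 0.1826, 0.0989]
ee_rot: [-3.139, -0.0, 1.86]
wrist_force: [0.2, -0.5, 0.3]
width: 0.0514
finger_force: 0.0
```

```bash
python3 - <<'E'
from look import *
look('w11',(8,110,90),(24,255,255),.016,x0=255,x1=380,y0=100,y1=400)
E
```

```text
22.78 [0.5291 0.1826 0.0989] [-3.1385e+00 -3.0000e-04  1.8601e+00] 0.0514
[320. 250.] [ 33  37 972] [0.5286 0.1853]
```

The brass weight is 2 mm off along tool x. Descend and grip the straight cylinder.

Request:
jog_arm:
  steps:
    - [0.2,[0.002,0,0.03],0]
    - [0.2,[0.002,0,0.055],0]
    - [0.2,[0.002,0,0.07],0]
    - [0.2,[0.002,0,0.075],0]
    - [0.2,[0.002,0,0.075],0]
    - [-0.2,[0.002,0,0.075],0]
    - [-0.6,[0.002,0,0.075],0]
    - [-0.6,[0.002,0,0.075],0]
    - [-0.6,[0.002,0,0.075],0]
    - [-0.6,[0.002,0,0.075],0]
  force: 40

```text
t: 23.67
tcp_pos: [0.531, 0.1849, 0.0276]
ee_rot: [3.138, 0.0, 1.86]
wrist_force: [-1.3, -0.2, 6.1]
width: 0.0189
finger_force: 39.0
```

Request:
jog_arm:
  steps:
    - [-0.6,[0,0,0],0]
    - [-0.6,[0,0,0],0]

```text
t: 23.83
tcp_pos: [0.531, 0.1849, 0.0276]
ee_rot: [3.138, 0.0, 1.86]
wrist_force: [-1.8, 0.5, 7.7]
width: 0.019
finger_force: 39.0
```

Request:
jog_arm:
  steps:
    - [-0.6,[0,0,-0.01],0]
    - [-0.6,[0,0,-0.03],0]
    - [-0.6,[0,0,-0.065],0]
    - [-0.6,[0,0,-0.105],0]
    - [-0.6,[0,0,-0.145],0]
    - [-0.6,[0,0,-0.185],0]
    - [-0.6,[0,0,-0.205],0]
    - [-0.6,[0,0,-0.215],0]
    - [-0.6,[0,0,-0.215],0]

```text
t: 24.58
tcp_pos: [0.5308, 0.1848, 0.244]
ee_rot: [3.136, 0.001, 1.86]
wrist_force: [0.7, -0.1, -1.6]
width: 0.0186
finger_force: 39.3
```

```bash
python3 - <<'E'
from look import *
s,i,im=look('w12',(8,110,90),(24,255,255),.21,x0=260,x1=380,y0=200,y1=400,mn=100)
print(s['width'],s['finger_force'])
# is the old place empty? project it
T=i['world_from_camera'];q=T[:3,:3].T@(np.array([.5297,.1843,.012])-T[:3,3]);uv=i['intrinsics']@(q*[1,-1,-1]);print('old place px',(uv/uv[2])[:2].round())
E
```

```text
24.58 [0.5308 0.1848 0.244 ] [3.1355e+00 5.0000e-04 1.8598e+00] 0.0186
[319. 306.] [  42   56 1546] [0.5344 0.1738]
0.018628165999955204 39.27835293216049
old place px [317. 208.]
```

The weight is in the gripper: a brass blob between the pads at (319,306), well away from its old place at (317,208). I'll carry it high, across the balance, to the board.

Request:
jog_arm:
  steps:
    - [-0.6,[-0.025,-0.009,0],0]
    - [-0.6,[-0.06,-0.023,0],0]
    - [-0.6,[-0.095,-0.036,0],0]
    - [-0.6,[-0.13,-0.049,0],0]
    - [-0.6,[-0.165,-0.062,0],0]
    - [-0.6,[-0.2,-0.075,0],0]
    - [-0.6,[-0.235,-0.088,0],0]
    - [-0.6,[-0.27,-0.102,0],0]
    - [-0.6,[-0.305,-0.115,0],0]
    - [-0.6,[-0.34,-0.128,0],0]

```text
t: 25.47
tcp_pos: [0.5017, -0.1789, 0.2365]
ee_rot: [-3.137, -0.004, 1.86]
wrist_force: [-0.1, -1.1, -0.6]
width: 0.0191
finger_force: 39.3
```

Request:
jog_arm:
  steps:
    - [-0.6,[-0.035,-0.013,0],0]
    - [-0.6,[-0.07,-0.026,0],0]
    - [-0.6,[-0.105,-0.039,0],0]
    - [-0.6,[-0.14,-0.053,0],0]
    - [-0.6,[-0.175,-0.066,0],0]
    - [-0.6,[-0.205,-0.077,0],0]
    - [-0.6,[-0.23,-0.087,0],0]
    - [-0.6,[-0.244,-0.092,0],0]
    - [-0.6,[-0.244,-0.092,0],0]
    - [-0.6,[-0.244,-0.092,0],0]

```text
t: 26.3
tcp_pos: [0.4844, -0.4372, 0.2376]
ee_rot: [-3.14, -0.004, 1.859]
wrist_force: [-0.2, -0.0, -1.1]
width: 0.0191
finger_force: 39.3
```

Request:
jog_arm:
  steps:
    - [-0.6,[0,0,0.03],0]
    - [-0.6,[0,0,0.07],0]
    - [-0.6,[0,0,0.11],0]
    - [-0.6,[0,0,0.12],0]
    - [-0.6,[0,0,0.12],0]
    - [-0.6,[0,0,0.12],0]
    - [-0.6,[0,0,0.12],0]

```text
t: 26.88
tcp_pos: [0.4867, -0.4388, 0.1238]
ee_rot: [3.139, 0.004, 1.861]
wrist_force: [-0.3, -1.0, -0.6]
width: 0.0191
finger_force: 39.4
```

```bash
python3 - <<'E'
from look import *
s,i,im=look('w13',(8,110,90),(24,255,255),.1,x0=200,x1=440,y0=100,y1=400,mn=100)
m=cv2.inRange(cv2.cvtColor(im,cv2.COLOR_BGR2HSV),(2,80,15),(20,255,150))
for c in cv2.findContours(m,cv2.RETR_EXTERNAL,2)[0]:
    if cv2.contourArea(c)>1500:
        r=cv2.minAreaRect(c);p=np.array([onz(i,q,.012) for q in cv2.boxPoints(r)]);print(np.round(r[0]),np.round(r[1]),r[2],p.round(4).tolist(),p.mean(0).round(4))
E
```

```text
26.88 [ 0.4867 -0.4388  0.1238] [3.1394 0.0045 1.8606] 0.0191
[324. 204.] [  123   230 15263] [ 0.4763 -0.3955]
[587. 384.] [140.  67.] 31.568971633911133 [[0.6729, -0.5063], [0.6757, -0.4499], [0.8061, -0.4845], [0.8112, -0.5476]] [ 0.7415 -0.4971]
[319. 218.] [ 91. 221.] 14.106803894042969 [[0.4506, -0.5119], [0.4488, -0.3503], [0.5082, -0.3468], [0.5225, -0.5113]] [ 0.4825 -0.4301]
```

View pics/w13.png

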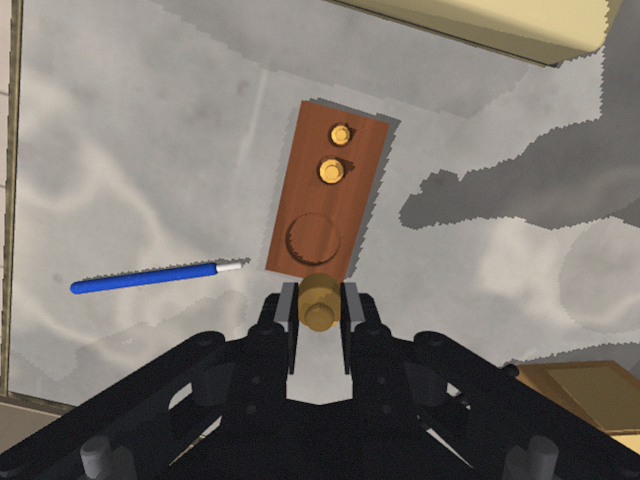

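The wrist view shows the board with corners near (303,100), (389,122) and (266,269), the fixed weights at (341,133) and (331,170), and the empty well centred at (313,239). The brass weight is held at (320,303).

```bash
python3 - <<'E'
from workcell import *
from h import *
i=camera_info('wrist');s=sense();print(s['tcp_pos'],'well',onz(i,(313,239),.012))
A,B,C=[onz(i,q,.012) for q in [(303,100),(389,122),(266,269)]]
print(A,B,C,np.linalg.norm(A-B),np.linalg.norm(A-C)); y=(A-C)/np.linalg.norm(A-C); c=(B+C)/2; print('centre',c,'well',c-.03*y)
yaw=s['ee_rot'][2]; X=np.array([np.cos(yaw),np.sin(yaw)]);Y=np.array([np.sin(yaw),-np.cos(yaw)])
for w in [onz(i,(313,239),.012),c-.03*y]: d=w-s['tcp_pos'][:2]; print('tool xy',d@X,d@Y)
# lateral offset of the held weight from the tool axis, at z ~ weight top
print(onz(i,(320,320),s['tcp_pos'][2]+.000),onz(i,(320,320),s['tcp_pos'][2]-.01))
E
```

```text
[ 0.48677172 -0.43922681  0.12428768] well [ 0.48261947 -0.43956917]
[ 0.44994948 -0.35067508] [ 0.50818349 -0.34750086] [ 0.45536834 -0.4722265 ] 0.05832046285117247 0.1216721505347079
centre [ 0.48177592 -0.40986368] well [ 0.48311201 -0.43983391]
tool xy 0.0008573582603276822 -0.004077165986082778
tool xy 0.0004630098394245838 -0.003680710924061168
[ 0.48714629 -0.43889371] [ 0.48887914 -0.44452761]
```

The board measures 58 × 122 mm as given, and both methods put the well at (0.483, −0.4397). Shift −3 mm along tool y and lower.

Request:
jog_arm:
  steps:
    - [-0.6,[0,-0.003,0],0]
    - [-0.6,[0,-0.003,0.025],0]
    - [-0.6,[0,-0.003,0.055],0]
    - [-0.6,[0,-0.003,0.073],0]
    - [-0.6,[0,-0.003,0.08],0]
    - [-0.6,[0,-0.003,0.084],0]
    - [-0.6,[0,-0.003,0.086],0]
    - [-0.6,[0,-0.003,0.087],0]
    - [-0.6,[0,-0.003,0.088],0]
    - [-0.6,[0,-0.003,0.088],0]

```text
t: 27.77
tcp_pos: [0.4832, -0.44, 0.0347]
ee_rot: [3.14, 0.003, 1.86]
wrist_force: [-0.9, 0.6, 3.9]
width: 0.0192
finger_force: 39.9
```

Contact at exactly the expected height. I'll release, rise, then verify everything numerically.

Request:
jog_arm:
  steps:
    - [-0.4,[0,0,0],0]
    - [-0.3,[0,0,0],0]
    - [0.1,[0,0,0],0]
    - [0.1,[0,0,0],0]
    - [0.1,[0,0,-0.02],0]
    - [0.1,[0,0,-0.05],0]
    - [0.1,[0,0,-0.09],0]
    - [0.1,[0,0,-0.12],0]
    - [0.1,[0,0,-0.12],0]
    - [0.1,[0,0,-0.12],0]

```text
t: 28.6
tcp_pos: [0.4835, -0.4402, 0.1558]
ee_rot: [3.139, 0.006, 1.86]
wrist_force: [0.3, 0.1, -0.4]
width: 0.0469
finger_force: 0.0
```

```bash
python3 - <<'E'
from look import *
s,i,im=look('w14',(8,160,150),(24,255,255),.025,x0=200,x1=440,y0=80,y1=380,mn=60)
I={n:camera_info(n) for n in ['top','side']}
P={n:camera(n)[:,:,::-1].copy() for n in I}
for n in P: cv2.imwrite(f'pics/{n}_end.png',P[n])
def px(i,p):
    T=i['world_from_camera'];q=T[:3,:3].T@(np.array(p)-T[:3,3]);u=i['intrinsics']@(q*[1,-1,-1]);return (u/u[2])[:2]
W=((0,0,175),(179,45,255));Y=((20,120,100),(34,255,255))
for n,c,p in [('dropL',Y,(.4815,.4015,.066)),('dropR',Y,(.4987,.3412,.068))]:
    u=[px(I[k],p) for k in I]; b=[blob(P[k],*c,v,9)[0] for k,v in zip(I,u)]
    x,e=tri([ray(I[k],v) for k,v in zip(I,b)]);print(n,np.round(u,0).tolist(),np.round(b,1).tolist(),x.round(4),np.round(e,4))
from numpy.linalg import norm
for n,p in [('v2',(.6622,.1276,.052)),('h0',(.6428,.0868,.052)),('h-45',(.6235,.046,.052))]: print(n,[px(I[k],p).round(1) for k in I])
# saved close wrist views: any old positions still occupied?
for n,p,c in [('vialA',(.445,.215,.042),W),('vialB',(.433,.135,.042),W),('dropA',(.53,.078,.06),Y),('dropB',(.431,.0275,.06),Y)]:
    u=px(I['top'],p).astype(int); h=cv2.inRange(cv2.cvtColor(P['top'][u[1]-6:u[1]+7,u[0]-6:u[0]+7],cv2.COLOR_BGR2HSV),*c);print(n,'left at old place px:',int((h>0).sum()))
E
```

```text
28.6 [ 0.4835 -0.4402  0.1558] [3.139  0.0056 1.8598] 0.0469
[342. 134.] [ 15  17 102] [ 0.4784 -0.3643]
[334. 167.] [ 21  21 144] [ 0.4798 -0.3878]
dropL [[163.0, 256.0], [284.0, 382.0]] [[162.9, 255.2], [284.5, 384.2]] [0.4816 0.4029 0.0633] [0.0021 0.0021]
dropR [[186.0, 248.0], [283.0, 352.0]] [[186.2, 247.2], [283.2, 351.0]] [0.4995 0.3411 0.0698] [0.0021 0.0021]
v2 [array([269.7, 184.7]), array([234.1, 262.3])]
h0 [array([285.4, 191.5]), array([248.3, 250.8])]
h-45 [array([301.1, 198.2]), array([261.9, 239.8])]
vialA left at old place px: 0
vialB left at old place px: 0
dropA left at old place px: 0
dropB left at old place px: 0
```

Both droppers are upright and centred in their bores. Next I'll check the weight in the well and vial B's cap in the pictures I already have.

```bash
python3 - <<'E'
from look import *
i=camera_info('wrist'); im=cv2.imread('pics/w14.png')
def px(i,p):
    T=i['world_from_camera'];q=T[:3,:3].T@(np.array(p)-T[:3,3]);u=i['intrinsics']@(q*[1,-1,-1]);return (u/u[2])[:2]
u=px(i,(.483,-.4398,.023));print('expect',u, 'foot',px(i,(.483,-.4398,.007)))
h=cv2.cvtColor(im,cv2.COLOR_BGR2HSV); x,y=u.astype(int)
for r in range(y-30,y+31,5): print(r,[tuple(h[r,c]) and '%d/%d/%d'%tuple(h[r,c]) for c in range(x-24,x+25,8)])
t=cv2.imread('pics/top_end.png');hv=cv2.cvtColor(t,cv2.COLOR_BGR2HSV)
for n,(a,b) in [('v2',(270,185)),('h0',(285,191)),('h-45',(301,198))]: 
    print(n);print(hv[b-6:b+7:2,a-6:a+9:2,2])
E
```

```text
expect [320.46935463 238.44054748] foot [320.4187718  232.90373837]
208 ['10/152/121', '10/159/101', '11/153/118', '9/151/128', '12/152/109', '10/159/128', '9/158/124']
213 ['10/148/119', '11/154/121', '10/149/123', '9/147/109', '12/157/101', '11/153/102', '10/155/123']
218 ['10/149/70', '9/153/118', '18/162/96', '18/149/89', '10/153/70', '10/155/79', '11/156/124']
223 ['11/166/69', '11/154/114', '18/152/222', '18/150/211', '19/150/90', '9/155/74', '10/155/125']
228 ['9/138/63', '9/152/106', '19/150/230', '18/153/112', '18/147/132', '7/136/79', '11/162/118']
233 ['10/171/61', '14/154/121', '18/152/198', '18/158/216', '18/148/131', '8/150/78', '10/155/115']
238 ['11/169/59', '11/160/107', '19/151/225', '18/133/218', '19/155/127', '11/152/114', '10/156/113']
243 ['10/146/112', '9/133/67', '18/137/218', '18/154/207', '12/158/136', '10/148/100', '11/165/111']
248 ['10/154/116', '11/169/92', '12/148/62', '9/156/95', '13/154/73', '10/156/121', '9/153/107']
253 ['11/159/117', '9/153/127', '11/161/117', '10/158/124', '10/154/119', '10/148/121', '11/159/109']
258 ['11/171/116', '10/156/121', 
[... 313 characters left out ...]
 89  61 150 224 235 239]
 [238  96  59  58  59 199 220 233]
 [233 141  57  54  53 173 233 202]
 [226 196  90  45  94 212 177 164]
 [232 229 194 197 214 199 161 183]
 [240 194 215 203 180 155 140 223]]
h0
[[182 161 160 157 241 235 220 150]
 [158 161 138 129 207 197 236 219]
 [162 138 207 238 236 166 153 155]
 [230 145 235 240 239 219 155 152]
 [197 142 224 239 240 207 159 150]
 [140 139 170 206 205 227 164 132]
 [158 144 142 199 218 205 155 139]]
h-45
[[158 161 157 157 158 159 149 124]
 [158 149 138 132 130 138 154 157]
 [141 139 149 157 157 146 131 155]
 [144 135 162 160 160 168 161 157]
 [143 143 160 158 159 193 147 148]
 [141 141 165 137 166 214 145 139]
 [154 143 160 209 208 170 139 143]]
```

The weight stands in the well: a brass blob about 24 px wide centred at (320,232), with its expected foot at (320,233). Vial B in the end hole is in shadow from above, so I'll check it in the side view and in wrist picture w9.

```bash
python3 - <<'E'
from look import *
from scipy.spatial.transform import Rotation as R
def px(i,p):
    T=i['world_from_camera'];q=T[:3,:3].T@(np.array(p)-T[:3,3]);u=i['intrinsics']@(q*[1,-1,-1]);return (u/u[2])[:2]
i=camera_info('wrist');s=sense()
def M(p,r): m=np.eye(4);m[:3,:3]=R.from_euler('xyz',r).as_matrix();m[:3,3]=p;return m
C=np.linalg.inv(M(s['tcp_pos'],s['ee_rot']))@i['world_from_camera']
for n,p,r in [('w9',(.4286,.0294,.1686),(-3.1405,-.0008,1.8614)),('w10',(.4953,.3386,.1373),(-3.1304,.0025,1.8606)),('w11',(.5291,.1826,.0989),(-3.1385,-.0003,1.8601)),('w12',(.5308,.1848,.244),(3.1355,.0005,1.8598))]:
    j=dict(intrinsics=i['intrinsics'],world_from_camera=M(p,r)@C)
    print(n,[ (k,px(j,(x,y,.052)).round(),px(j,(x,y,.006)).round()) for k,x,y in [('v2',.6622,.1276),('h0',.6428,.0868),('h-45',.6235,.046)]])
a=cv2.imread('pics/side_end.png');b=cv2.imread('pics/side0.png')
d=cv2.absdiff(a,b).max(2)[225:285,205:290]
n,l,st,c=cv2.connectedComponentsWithStats((d>40).astype(np.uint8))
for k in range(1,n):
    if st[k,4]>15: print('side change',(c[k]+[205,225]).round(),st[k,2:])
a=cv2.imread('pics/top_end.png');b=cv2.imread('pics/top0.png')
d=cv2.absdiff(a,b).max(2)[170:215,255:320]
n,l,st,c=cv2.connectedComponentsWithStats((d>40).astype(np.uint8))
for k in range(1,n):
    if st[k,4]>8: print('top change',(c[k]+[255,170]).round(),st[k,2:])
E
```

```text
w9 [('v2', array([669., 203.]), array([615., 193.])), ('h0', array([615., 247.]), array([571., 231.])), ('h-45', array([566., 288.]), array([530., 267.]))]
w10 [('v2', array([436., 526.]), array([421., 475.])), ('h0', array([398., 552.]), array([388., 500.])), ('h-45', array([363., 577.]), array([358., 523.]))]
w11 [('v2', array([499., 411.]), array([468., 364.])), ('h0', array([445., 453.]), array([424., 400.])), ('h-45', array([395., 491.]), array([383., 434.]))]
w12 [('v2', array([424., 303.]), array([412., 284.])), ('h0', array([393., 332.]), array([384., 310.])), ('h-45', array([363., 359.]), array([358., 335.]))]
side change [269. 230.] [ 51  16 471]
side change [264. 259.] [  51   51 1667]
top change [301. 197.] [ 51  39 885]
top change [264. 209.] [ 24  15 175]
```

```bash
python3 - <<'E'
from h import *
im=cv2.imread('pics/w9.png');h=cv2.cvtColor(im,cv2.COLOR_BGR2HSV)
for n,(x,y) in [('h0',(615,247)),('h-45',(566,288))]:
    m=h[y-24:y+25:4,x-28:min(640,x+28):4]; print(n);print(m[:,:,2])
E
```

```text
h0
[[135 138 141 131 129 158 158 160 159 245 243 243 243 208]
 [181 176 138 138 109 159 159 158 156 246 243 243 166 156]
 [184 184 191 173 163 165 158 160 154 247 245 145 148 155]
 [190 204 208 129 128 130 121 134 249 240 155 149 151 151]
 [211 225 152 159 163 187 246 244 244 201 154 153 156 154]
 [223 173 176 178 208 244 243 243 243 243 154 154 154 149]
 [195 175 188 199 244 244 243 243 243 243 155 153 154 155]
 [156 179 199 216 243 243 243 244 244 246 156 156 154 158]
 [224 236 198 208 243 243 243 244 245 174 162 159 162 155]
 [243 242 242 166 190 245 246 231 162 166 160 160 156 157]
 [243 221 164 164 166 163 161 166 167 160 162 162 163 159]
 [183 165 167 164 162 159 158 161 160 162 160 163 162 164]
 [161 164 163 164 160 159 158 161 162 162 167 162 165 164]]
h-45
[[209 180 156 136 138 108 157 159 158 204 243 243 243 221]
 [211 178 182 163 157  98 148 158 159 240 243 244 172 164]
 [178 190 198 180 106 123 153 159 158 245 245 166 163 165]
 [204 219 143 147 149 148 187 190 246 246 164 168 165 164]
 [210 175 171 175 240 246 245 245 241 162 170 163 167 164]
 [165 178 168 234 245 244 245 244 245 158 163 164 162 165]
 [175 182 205 245 244 244 244 244 245 158 163 162 163 163]
 [183 232 206 245 244 245 244 245 210 156 159 156 158 160]
 [243 243 243 239 247 246 247 173 149 160 155 161 162 163]
 [243 243 243 172 171 171 163 155 157 163 167 166 169 167]
 [243 227 166 170 171 171 169 169 163 170 168 165 169 166]
 [204 167 172 171 172 170 167 171 169 169 164 167 166 161]
 [167 168 166 169 170 168 170 169 170 167 168 166 167 162]]
```

Both caps show the same bright disc at their predicted positions, so both vials are upright in their holes. Handing in.

```bash
python3 -c "
from workcell import *
print(sign_off())"
```

```text
the job is handed in; nothing more can be done
None
```

The job is handed in, at about 29 s of the 125 s allowed: both white-capped vials are in the rack, a dropper bottle is in each bore and the brass weight is in its well, all standing upright and released, and vial_2 is still in its hole.

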